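Show a trainee the specimen, the reagent and the plate

ROBOT

A 6-joint arm with a two-finger parallel gripper is mounted at the origin on the work surface; the furniture and walls round the work are solid. World frame = base frame: x ahead of the robot, y to its left, z up, the work surface at z = 0. Lengths are in m, angles in degrees, forces in N, time in s.
With the tool pointing down it reaches from about 0.35 to 0.85 m from the base axis. Payload 8.1 kg.
Tool frame: the origin (TCP) lies at the very end of the fingers, on their centre line; the grasp point (between the pads) lies 19 mm behind it; z points along the fingers, y is the direction in which the jaws open and shut (so a half turn about z gives the same grasp; the last joint's range is limited). The gripper opens to 93 mm and grips with 3 to 60 N. Pads are 15 mm wide; open, the fingers measure 128 mm over their backs; the gripper's body (75 mm by 188 mm) begins 65 mm behind the grasp point.
Start: joints at [69.362, 7.471, 85.268, -0, 87.261, -4.893], TCP at [0.163, 0.577, 0.219] pointing down, gripper open.
Joint ranges: [-169.43, 169.43], [-51.17, 129.36], [1.28, 143.12], [-76.62, 256.62], [0, 156.53], [-152.29, 152.29]. Speed limits (degrees/s): [136.94, 136.94, 159.86, 180, 180, 180].

INTERFACE

Orientations are given as [roll, pitch, yaw] about the fixed x, y, z axes, in that order (R = Rz(yaw) Ry(pitch) Rx(roll)).
In Python, from station import telemetry, viewer, bot gives the robot as it stands.
- The arm moves only by the tool carry_out, never from a script. Its arguments are lists of equal length, an entry for each row: "dp": the shift along the tool's x, y, z in mm, a list of three; "angular": the turn, a rotation vector about the tool's x, y, z in degrees, a list of three. A call has 1 to 12 rows; each row is the pose to reach, as a shift and turn from the pose commanded when the call began, along the tool's axes at that moment; what a row does not reach only later rows make up. A row lasts 1/8 s, in which the tool goes at most 62.5 mm and 10.7 degrees, less where a joint would pass 70% of its speed; a pose out of reach is approached as far as the arm can. A call with a gripper value outside its range is refused whole. "claw" is the opening, from 0 (shut) to 1 (fully open), set as the call begins (left out, the last holds). The fingers move at their own pace and stop on an object; the grip force is fixed at half the most. Time passes only in rows, so rows that repeat a pose let the fingers close. It gives the time, the measured TCP pose, the force and the opening at its end, in the units of the state.
- telemetry.get_state(): the state, without advancing time (a new reading comes with each control period).
- viewer.grab_frame(name): name is "scene" or "top" or "wrist"; returns the picture (400x640x3 uint8, red, green, blue); there is no depth.
- viewer.camera_params(name): a dict with "K" (3x3 intrinsics, pixels), "rvec" (rotation vector, rad) and "tvec" (3), from world to camera coordinates, as OpenCV has them. Camera axes: x right, y down, z forward; pixel columns grow to the right and rows downward; lengths in m; the calibration is good to about 2 mm. A picture is of the moment at which its call begins: read the wrist's pose just before it. camera_params takes no time and is no camera call; for the wrist camera it gives the pose at the moment of the call.
- bot.hand_in(): hands the job in, once; it reports no verdict.
Trained networks look in the newest picture that a camera, given by its name, has taken for a name from the list of things; names that differ only in an ending like _2 or _b are one class to them, and where a whole thing is asked for, a point or a joint stands for the part that bears it (a point fixed in the world has none). Each returns a list of dicts, best first, with "confidence" (0 to 1); they miss things now and then, are a little off and sometimes report something else, mostly with a low value. They report only what shows in the picture. A call takes as long as a camera call.
- viewer.spot_in(camera, name): "position" ([x, y, z] in m, in world coordinates, good to about 4 mm: the middle of the surface that is visible of it).
The state is a dict: "time_s": time; "joints": joint angles; "dq": joint speeds; "tau": joint torques, N m; "tcp_pos": TCP position; "tool_rot": TCP orientation; "ft_force": force on the tool from outside, world axes, zero at the start; "torque": the same for the moment, N m; "finger_gap": finger opening in m.
Only numpy, scipy, OpenCV 4.12 (cv2) and the standard library are available. Lean on these libraries where they do the work, as an engineer would, in place of code of your own. Each camera call takes 0.05 s, during which the arm holds its last target. There are 200 camera calls.

TASK

Show the trainee what the next test needs by pointing straight down with the fingertips: first at the black-lidded jar in the row of three specimen jars, then at the red-capped dropper bottle, then at the middle of the yellow strip on the reaction plate. Each time bring the fingertips to about two or three centimetres above the middle of it and hold still for a good two seconds, and finish while still pointing at the strip. Touch and move nothing, and do not bring the fingertips close over any of the other jars or bottles, not even in passing.

Things in the scene. Friction and masses are not known exactly. Their poses are not given: they have to be found in the camera images.
- jar_black_lid (a point): White specimen jar with a black screw lid, the first thing to point at. 71 mm across and 66 mm tall, one of three standing upright in a loose row, loose. This point: centre of the lid's flat top, 66 mm above the worktop; z up.
- jar_green_lid (a point): White specimen jar with a dark green screw lid, not to be pointed at. 65 mm across and 78 mm tall, one of three standing upright in a loose row, loose. This point: centre of the lid's flat top, 78 mm above the worktop; z up.
- jar_blue_lid (a point): White specimen jar with a grey-blue screw lid, not to be pointed at. 61 mm across and 76 mm tall, one of three standing upright in a loose row, loose. This point: centre of the lid's flat top, 76 mm above the worktop; z up.
- bottle_red_cap_top (a point): Small white dropper bottle with a red pointed cap, the second thing to point at. 25 mm across and 64 mm tall in all, standing upright on the worktop, loose. This point: top centre of the cap, 64 mm above the worktop; z up.
- bottle_white_cap_top (a point): Small white dropper bottle with a white cap, not to be pointed at. 28 mm across and 60 mm tall in all, standing upright on the worktop, loose. This point: top centre of the cap, 60 mm above the worktop; z up.
- bottle_black_cap_top (a point): Small dropper bottle with a tall black rubber bulb for a cap and a blue band, not to be pointed at. 22 mm across and 77 mm tall in all, standing upright on the worktop, loose. This point: top centre of the cap, 77 mm above the worktop; z up.
- plate_strip (a point): Middle of the yellow strip, 172 x 20 mm, that runs along the long edge nearest the robot of a flat black-barred reaction plate (172 x 136 mm, a grid of squares, lying loose on the worktop, to the right of the jars and bottles). This point: on the strip's top face, 10 mm above the worktop, half-way along its length; x along the strip, y away from the grid, z up.

How it is judged (in metres and radians):
On the way, in this order (a step that is already met when the one before it is completed fails the run):
1. the fingertips point at the black lid of its jar from just above and dwell (horizontal distance between the grasp point and jar_black_lid below 0.025 m and z of the grasp point in the frame of jar_black_lid between 0.01 and 0.07 m), for 1.5 s.
2. then they point at the red cap of its bottle from just above and dwell (horizontal distance between the grasp point and bottle_red_cap_top below 0.02 m and z of the grasp point in the frame of bottle_red_cap_top between 0.01 and 0.07 m), for 1.5 s.
3. then they point at the middle of the plate's yellow strip from just above and dwell (horizontal distance between the grasp point and plate_strip below 0.018 m and z of the grasp point in the frame of plate_strip between 0.01 and 0.07 m), for 1.5 s.
At the end, for the whole second after the job is handed in: The grasp point between the fingers (about 19 mm behind the fingertips) is within 18 mm, sideways, of the middle of the yellow strip and 10 to 70 mm above it, and no jar, bottle or plate has moved more than 8 mm from its place (all of step 3 and not (distance of any of jar_black_lid, jar_blue_lid, jar_green_lid, bottle_red_cap_top, bottle_white_cap_top, bottle_black_cap_top, plate_strip from where it was at the start of the episode above 0.008 m)); the robot touches nothing.
It fails at once if the fingers or the arm touch something (contact force between any of the fingers, the arm and anything else above 0.5 N).
It fails at once if a jar, a bottle or the plate is moved (more than 8 mm) (distance of any of jar_black_lid, jar_blue_lid, jar_green_lid, bottle_red_cap_top, bottle_white_cap_top, bottle_black_cap_top, plate_strip from where it was at the start of the episode above 0.008 m).
It fails at once if the fingertips come close over a wrong jar or bottle (grasp point within 20 mm sideways of the middle of its lid or cap and less than 70 mm above it) ((horizontal distance between the grasp point and jar_blue_lid below 0.02 m and z of the grasp point in the frame of jar_blue_lid below 0.07 m) or (horizontal distance between the grasp point and jar_green_lid below 0.02 m and z of the grasp point in the frame of jar_green_lid below 0.07 m) or (horizontal distance between the grasp point and bottle_white_cap_top below 0.02 m and z of the grasp point in the frame of bottle_white_cap_top below 0.07 m) or (horizontal distance between the grasp point and bottle_black_cap_top below 0.02 m and z of the grasp point in the frame of bottle_black_cap_top below 0.07 m)).
It also fails if it takes over 51 s, if anything falls off the work surface, if the arm or the gripper's body presses on something with over 40 N, if the wrist force passes 120 N, or if a joint passes its speed limit or range.

## Working session

There is one attempt and no reset: what is moved stays moved. The work goes in short steps, Python scripts to look and compute and a tool call to move; the robot and the scene stay as the last step left them, time stands still between calls to the robot, and variables do not carry over. Pictures are saved under pics/ and viewed, about 8 in all and at most 12, crops included, and the job is handed in when it is done.

Besides the shell and the picture viewer there is one more tool, called after "Emit:" by a JSON object that holds its "fn" and its "kwargs". carry_out: Moves the arm, as the interface text tells. Its arguments: {"type":"object","properties":{"dp":{"type":"array"},"angular":{"type":"array"},"claw":{"type":"number"}},"required":["dp","angular"]}

```bash
mkdir -p pics; cat > h.py <<'E'
import numpy as np, cv2
from station import telemetry, viewer, bot
def ray(cam,u,v,z):
    p=viewer.camera_params(cam);K=np.array(p["K"]);R=cv2.Rodrigues(np.array(p["rvec"]))[0];t=np.array(p["tvec"]).ravel()
    d=R.T@np.linalg.inv(K)@[u,v,1];c=-R.T@t
    return c+d*(z-c[2])/d[2]
def proj(cam,P):
    p=viewer.camera_params(cam)
    return cv2.projectPoints(np.array([P],float),np.array(p["rvec"]),np.array(p["tvec"]),np.array(p["K"]),None)[0].ravel()
def save(cam,n):
    im=viewer.grab_frame(cam);cv2.imwrite(f"pics/{n}.png",cv2.cvtColor(im,cv2.COLOR_RGB2BGR));return im
E
python3 - <<'E'
from h import *
s=telemetry.get_state();print(s["time_s"],s["tcp_pos"],s["tool_rot"],s["finger_gap"])
N="jar_black_lid jar_green_lid jar_blue_lid bottle_red_cap_top bottle_white_cap_top bottle_black_cap_top plate_strip".split()
for c in ["top","scene"]:
    save(c,c+"0")
    for n in N:
        print(c,n,[(np.round(d["position"],3).tolist(),round(d["confidence"],2),proj(c,d["position"]).round().tolist()) for d in viewer.spot_in(c,n)[:3]])
print(telemetry.get_state()["time_s"])
E
```

```text
0.0 [0.16258866 0.57696335 0.21759471] [-1.79896246e+02 -9.29114256e-03  1.64254173e+02] 0.09321078459732897
top jar_black_lid [([0.536, 0.248, 0.064], 0.58, [271.0, 179.0])]
top jar_green_lid [([0.494, 0.134, 0.08], 0.96, [318.0, 196.0])]
top jar_blue_lid [([0.534, 0.35, 0.077], 0.59, [228.0, 179.0])]
top bottle_red_cap_top [([0.428, 0.202, 0.039], 0.74, [290.0, 225.0]), ([0.434, 0.306, 0.047], 0.43, [246.0, 222.0])]
top bottle_white_cap_top [([0.426, 0.201, 0.04], 0.61, [290.0, 226.0])]
top bottle_black_cap_top [([0.438, 0.133, 0.05], 0.58, [318.0, 221.0])]
top plate_strip [([0.5, -0.075, 0.014], 0.73, [400.0, 199.0]), ([0.442, 0.135, 0.05], 0.53, [317.0, 219.0])]
scene jar_black_lid [([0.521, 0.236, 0.055], 0.8, [301.0, 194.0])]
scene jar_green_lid [([0.483, 0.12, 0.058], 0.78, [328.0, 219.0]), ([0.429, 0.196, 0.033], 0.63, [285.0, 227.0])]
scene jar_blue_lid [([0.528, 0.338, 0.057], 0.96, [273.0, 178.0])]
scene bottle_red_cap_top [([0.43, 0.301, 0.035], 0.52, [253.0, 208.0])]
scene bottle_white_cap_top [([0.429, 0.196, 0.031], 0.67, [285.0, 227.0])]
scene bottle_black_cap_top []
scene plate_strip [([0.493, -0.076, 0.01], 0.59, [410.0, 276.0])]
0.8
```

```bash
python3 - <<'E'
import cv2
a=cv2.imread("pics/top0.png")[120:300,180:480];cv2.imwrite("pics/topc.png",cv2.resize(a,(800,480),interpolation=2))
b=cv2.imread("pics/scene0.png")[120:330,200:500];cv2.imwrite("pics/scenec.png",cv2.resize(b,(800,560),interpolation=2))
E
```

```text
(no output)
```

View pics/topc.png

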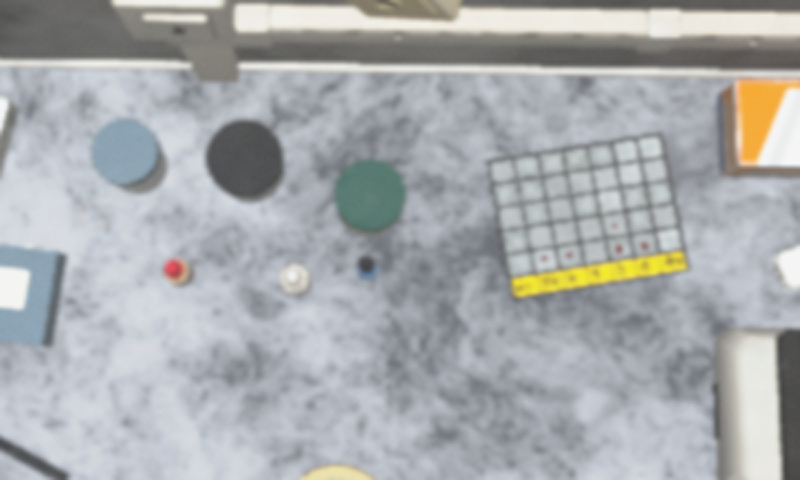

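View pics/scenec.png

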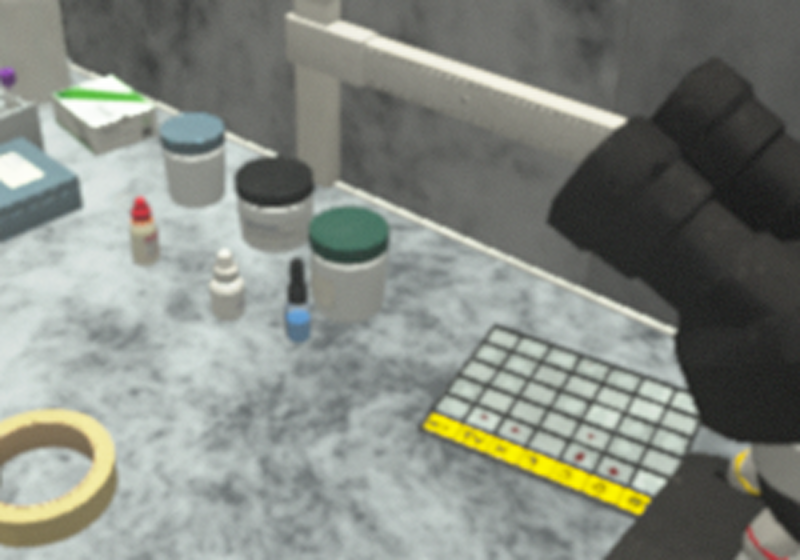

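```bash
python3 - <<'E'
from h import *
im=cv2.imread("pics/top0.png");hsv=cv2.cvtColor(im,cv2.COLOR_BGR2HSV)
def cen(m,x0,x1,y0,y1):
    k=np.zeros(m.shape,np.uint8);k[y0:y1,x0:x1]=m[y0:y1,x0:x1];ys,xs=np.nonzero(k)
    return xs.mean(),ys.mean(),len(xs),k
f=lambda lo,hi:cv2.inRange(hsv,np.array(lo),np.array(hi))
k=cen(f((22,140,120),(36,255,255)),365,442,205,235);print("strip",k[:3],cv2.minAreaRect(cv2.findNonZero(k[3])));print(ray("top",k[0],k[1],.01))
for q in cv2.boxPoints(cv2.minAreaRect(cv2.findNonZero(k[3]))): print(ray("top",*q,.01).round(3))
k=cen(f((0,0,0),(179,255,85)),255,290,162,197);print("black",k[:3],ray("top",k[0],k[1],.066))
r=cv2.bitwise_or(f((0,110,80),(8,255,255)),f((165,110,80),(179,255,255)));k=cen(r,235,256,210,232);print("red",k[:3],ray("top",k[0],k[1],.058))
for n,u,v,z in [("green",370,193,.078),("blue",126,150,.076),("white",294,277,.06),("blackb",367,263,.077)]:print(n,ray("top",180+u/2.667,120+v/2.667,z).round(3))
p=viewer.camera_params("top");R=cv2.Rodrigues(np.array(p["rvec"]))[0];print("cam",-R.T@np.array(p["tvec"]).ravel())
E
```

```text
strip (np.float64(403.73933649289097), np.float64(222.3791469194313), 422) ((404.0623779296875, 222.3900146484375), (6.714596748352051, 64.46012878417969), 80.90972137451172)
[ 0.44127701 -0.0840114   0.01      ]
[ 0.436 -0.003  0.01 ]
[ 0.464 -0.165  0.01 ]
[ 0.447 -0.167  0.01 ]
[ 0.419 -0.006  0.01 ]
black (np.float64(271.98279569892475), np.float64(179.4516129032258), 465) [0.53546443 0.24554107 0.066     ]
red (np.float64(245.06451612903226), np.float64(220.58064516129033), 31) [0.43551175 0.30800166 0.058     ]
green [0.503 0.132 0.078]
blue [0.54  0.352 0.076]
white [0.429 0.199 0.06 ]
blackb [0.44  0.134 0.077]
cam [0.33303454 0.14151557 1.03320336]
```

View pics/top0.png

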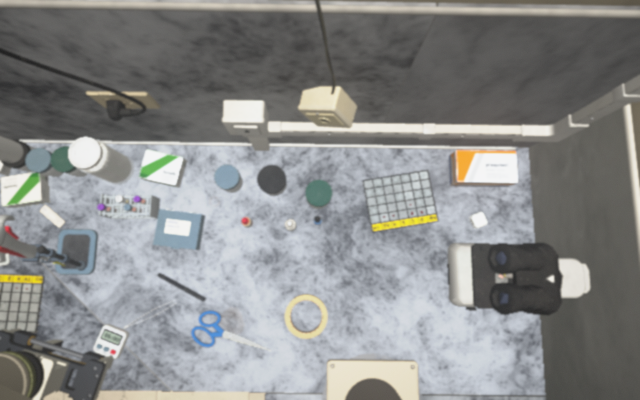

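View pics/scene0.png

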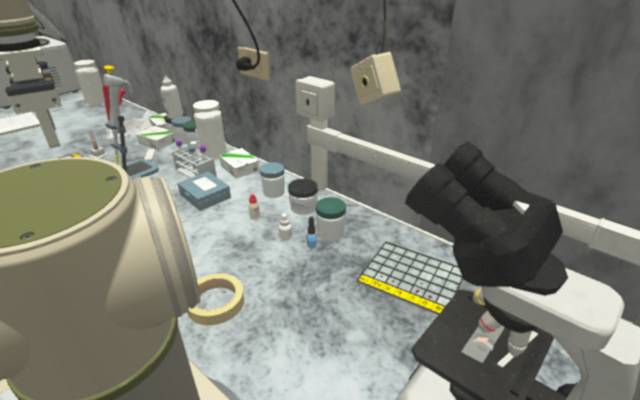

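```bash
python3 - <<'E'
from h import *
def P(c):
    p=viewer.camera_params(c);return np.array(p["K"])@np.hstack([cv2.Rodrigues(np.array(p["rvec"]))[0],np.array(p["tvec"]).reshape(3,1)])
A,B=P("top"),P("scene")
for n,a,b in [("post base",(260,150),(320,190)),("railtop left",(268,123),(318,128)),("hang box hole",(320,118),(365,81)),("hang box mid",(330,105),(375,77)),("switch front",(245,118),(306,100)),("scope eyepiece",(504,298),(425,195)),("scope stage corner",(472,305),(415,350))]:
    X=cv2.triangulatePoints(A,B,np.array(a,float),np.array(b,float)).ravel();X=X[:3]/X[3];print(n,X.round(3),proj("top",X).round(),proj("scene",X).round())
print("base z0",ray("top",260,150,0).round(3), "rail edge",[ray("top",300,135,z).round(3).tolist() for z in(.1,.2)])
print("scope front", [ray("top",450,275,z).round(3).tolist() for z in(.0,.1,.2)])
E
```

```text
post base [ 0.633  0.283 -0.005] [262. 149.] [318. 190.]
railtop left [0.626 0.255 0.183] [263. 128.] [324. 127.]
hang box hole [0.601 0.132 0.318] [321. 117.] [364.  81.]
hang box mid [0.62  0.117 0.325] [329. 106.] [376.  77.]
switch front [0.618 0.291 0.242] [242. 121.] [310.  99.]
scope eyepiece [ 0.281 -0.177  0.335] [503. 298.] [426. 195.]
scope stage corner [ 0.254 -0.202  0.138] [474. 304.] [411. 351.]
base z0 [0.627 0.286 0.   ] rail edge [[0.637, 0.179, 0.1], [0.604, 0.175, 0.2]]
scope front [[0.312, -0.199, 0.0], [0.314, -0.166, 0.1], [0.316, -0.133, 0.2]]
```

Emit:
{"fn": "carry_out", "kwargs": {"dp": [[-15,-8,0],[-40,-20,0],[-70,-35,0],[-100,-50,0],[-130,-65,0],[-160,-80,0],[-190,-95,0],[-220,-110,0],[-250,-125,0],[-280,-140,0],[-300,-150,0],[-308,-154,0]], "angular": [[0,0,-1],[0,0,-2],[0,0,-4],[0,0,-5],[0,0,-7],[0,0,-8],[0,0,-10],[0,0,-12],[0,0,-14],[0,0,-15],[0,0,-15.7],[0,0,-15.7]], "claw": 0}}

```text
time_s: 2.3
tcp_pos: [0.4182, 0.3449, 0.2187]
tool_rot: [-180.0, 0.0, 179.9]
ft_force: [-0.2, 0.4, -0.0]
finger_gap: 0.0003
```

```bash
python3 - <<'E'
from h import *
s=telemetry.get_state();print(s["time_s"],s["tcp_pos"],s["tool_rot"],s["finger_gap"],np.linalg.norm(s["ft_force"]))
p=viewer.camera_params("wrist");R=cv2.Rodrigues(np.array(p["rvec"]))[0];print("cam",-R.T@np.array(p["tvec"]).ravel(),R[2])
save("wrist","w1")
for n in ["jar_black_lid","bottle_red_cap_top","jar_blue_lid"]:
    print(n,[(np.round(d["position"],3).tolist(),round(d["confidence"],2),proj("wrist",d["position"]).round().tolist()) for d in viewer.spot_in("wrist",n)[:3]])
for n,P in [("black",(.5355,.2455,.066)),("red",(.4355,.308,.064)),("blue",(.54,.352,.076))]: print(n,proj("wrist",P).round())
E
```

```text
2.3 [0.41822805 0.34489396 0.21869248] [-1.79998839e+02  7.20871843e-03  1.79864850e+02] 0.00028742674700210733 0.4629012363047853
cam [0.34583151 0.34456428 0.38429364] [ 0.25551445 -0.00124769 -0.96680443]
jar_black_lid [([0.509, 0.255, 0.021], 0.72, [242.0, 259.0])]
bottle_red_cap_top [([0.426, 0.313, 0.044], 0.96, [291.0, 191.0]), ([0.441, 0.136, 0.042], 0.18, [114.0, 206.0])]
jar_blue_lid []
black [223. 303.]
red [283. 207.]
blue [330. 313.]
```

View pics/w1.png

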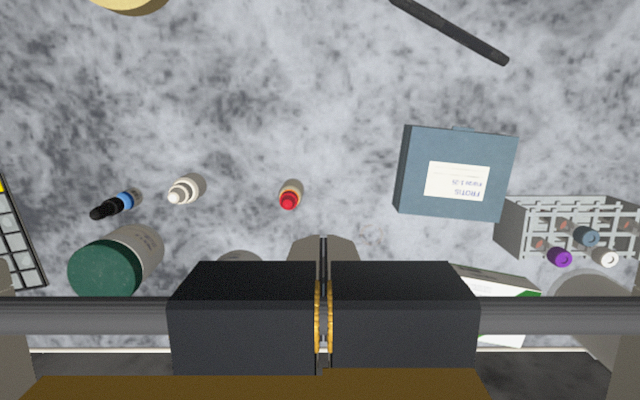

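Emit:
{"fn": "carry_out", "kwargs": {"dp": [[-20,-18,0],[-50,-45,0],[-80,-72,0],[-105,-94,0],[-111,-99,10],[-111,-99,25],[-111,-99,40],[-111,-99,55],[-111,-99,65],[-111,-99,72],[-111,-99,75],[-111,-99,75]], "angular": [[0,0,0],[0,0,0],[0,0,0],[0,0,0],[0,0,0],[0,0,0],[0,0,0],[0,0,0],[0,0,0],[0,0,0],[0,0,0],[0,0,0]]}}

```text
time_s: 4.0
tcp_pos: [0.5285, 0.2466, 0.1438]
tool_rot: [180.0, 0.0, 180.0]
ft_force: [0.3, -0.2, -0.0]
finger_gap: 0.0004
```

```bash
python3 - <<'E'
from h import *
s=telemetry.get_state();print(s["time_s"],s["tcp_pos"],s["tool_rot"],np.linalg.norm(s["ft_force"]))
a=save("scene","s1")[60:280,190:490];b=save("wrist","w2")
cv2.imwrite("pics/c1.png",cv2.cvtColor(np.vstack([cv2.resize(a,(436,320)),cv2.resize(b,(436,272))]),cv2.COLOR_RGB2BGR))
E
```

```text
4.0 [0.52851084 0.24661389 0.14378971] [1.79996372e+02 1.43794063e-02 1.79950433e+02] 0.33380083601300914
```

View pics/c1.png

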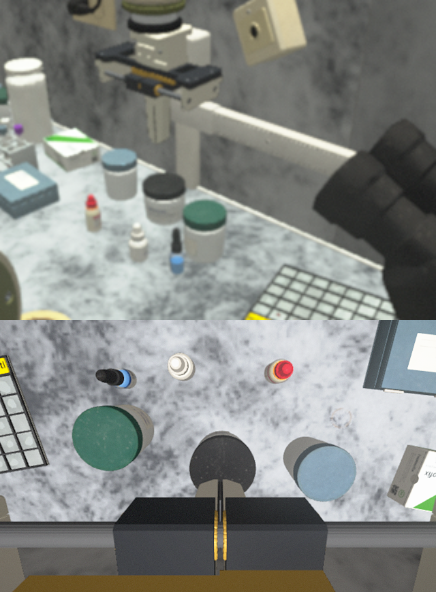

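Emit:
{"fn": "carry_out", "kwargs": {"dp": [[0,0,8],[0,0,18],[0,0,28],[0,0,38],[0,0,46],[0,0,50],[0,0,50],[0,0,50],[0,0,50],[0,0,50],[0,0,50],[0,0,50]], "angular": [[0,0,0],[0,0,0],[0,0,0],[0,0,0],[0,0,0],[0,0,0],[0,0,0],[0,0,0],[0,0,0],[0,0,0],[0,0,0],[0,0,0]]}}

```text
time_s: 5.6
tcp_pos: [0.5284, 0.2466, 0.0937]
tool_rot: [180.0, -0.0, 180.0]
ft_force: [0.6, 0.2, 0.2]
finger_gap: 0.0006
```

```bash
python3 - <<'E'
from h import *
s=telemetry.get_state();print(s["time_s"],s["tcp_pos"],np.linalg.norm(s["ft_force"]))
save("wrist","w3");a=save("scene","s2")
for c in("wrist","scene"):
  for n in ["jar_black_lid","bottle_red_cap_top"]:
    print(n,[(np.round(d["position"],3).tolist(),round(d["confidence"],2),proj(c,d["position"]).round().tolist()) for d in viewer.spot_in(c,n)[:3]])
for n,P in [("black",(.5355,.2455,.066)),("red",(.4355,.308,.064)),("blue",(.54,.352,.076))]: print(n,proj("wrist",P).round())
w=cv2.imread("pics/w3.png");hsv=cv2.cvtColor(w,cv2.COLOR_BGR2HSV)
m=(cv2.inRange(hsv,(0,140,80),(8,255,255))|cv2.inRange(hsv,(165,140,80),(179,255,255)))
n,l,st,c=cv2.connectedComponentsWithStats(m);
for i in range(1,n):
    if st[i,4]>60: print(st[i],c[i],ray("wrist",*c[i],.057))
cv2.imwrite("pics/c2.png",np.vstack([cv2.resize(w,(440,275)),cv2.resize(cv2.imread("pics/s2.png")[100:300,200:500],(440,293))]))
E
```

```text
5.6 [0.52835757 0.24659961 0.09365449] 0.7035890410671435
jar_black_lid [([0.52, 0.251, 0.06], 0.95, [332.0, 219.0])]
bottle_red_cap_top [([0.433, 0.307, 0.045], 0.91, [431.0, 63.0])]
jar_black_lid [([0.523, 0.233, 0.053], 0.68, [303.0, 195.0]), ([0.439, 0.13, 0.037], 0.42, [311.0, 235.0])]
bottle_red_cap_top []
black [322. 247.]
red [443.  65.]
blue [513. 262.]
[424  48  33  35 858] [440.19230769  65.13869464] [0.43497677 0.30859188 0.057     ]
```

View pics/c2.png

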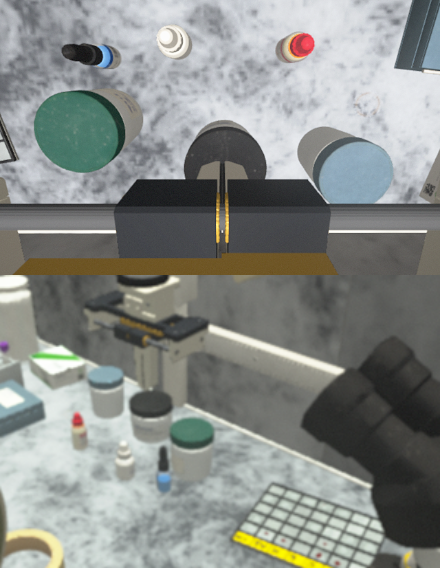

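Emit:
{"fn": "carry_out", "kwargs": {"dp": [[0,0,0],[0,0,0],[0,0,0],[0,0,0],[0,0,0],[0,0,0],[0,0,0],[0,0,0],[0,0,0],[0,0,0],[0,0,0],[0,0,0]], "angular": [[0,0,0],[0,0,0],[0,0,0],[0,0,0],[0,0,0],[0,0,0],[0,0,0],[0,0,0],[0,0,0],[0,0,0],[0,0,0],[0,0,0]]}}

```text
time_s: 7.4
tcp_pos: [0.5284, 0.2466, 0.0936]
tool_rot: [180.0, -0.0, 180.0]
ft_force: [0.7, 0.3, -0.2]
finger_gap: 0.0005
```

Emit:
{"fn": "carry_out", "kwargs": {"dp": [[0,0,-10],[0,0,-30],[0,0,-50],[10,7,-60],[30,20,-65],[50,33,-65],[70,46,-65],[85,56,-65],[93,61,-65],[93,61,-60],[93,61,-50],[93,61,-50]], "angular": [[0,0,0],[0,0,0],[0,0,0],[0,0,0],[0,0,0],[0,0,0],[0,0,0],[0,0,0],[0,0,0],[0,0,0],[0,0,0],[0,0,0]]}}

```text
time_s: 8.9
tcp_pos: [0.435, 0.3068, 0.142]
tool_rot: [-179.9, -0.1, 179.9]
ft_force: [0.5, 0.3, -0.3]
finger_gap: 0.0006
```

```bash
python3 - <<'E'
from h import *
s=telemetry.get_state();print(s["time_s"],s["tcp_pos"],np.linalg.norm(s["ft_force"]))
save("wrist","w4");save("scene","s3")
for P in [(.435,.308,.064),(.4352,.3077,.0437+.1)]: print(proj("wrist",P).round(),proj("scene",P).round())
cv2.imwrite("pics/c3.png",np.vstack([cv2.resize(cv2.imread("pics/w4.png"),(440,275)),cv2.resize(cv2.imread("pics/s3.png")[100:300,200:500],(440,293))]))
E
```

```text
8.9 [0.43504859 0.30678046 0.14197774] 0.6586194625114168
[325. 210.] [252. 195.]
[325. 255.] [248. 164.]
```

View pics/c3.png

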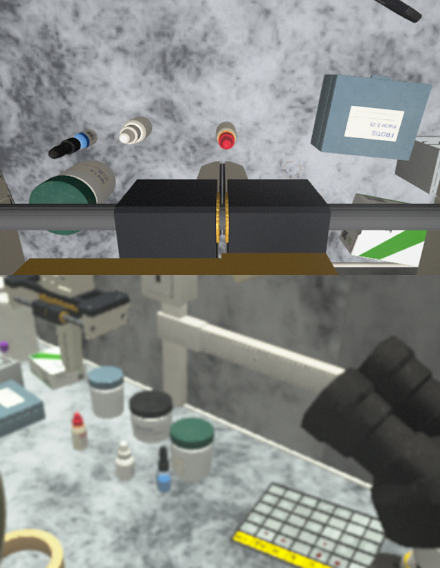

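Emit:
{"fn": "carry_out", "kwargs": {"dp": [[0,0,8],[0,0,18],[0,0,28],[0,0,38],[0,0,46],[0,1,48],[0,1,48],[0,1,48],[0,1,48],[0,1,48],[0,1,48],[0,1,48]], "angular": [[0,0,0],[0,0,0],[0,0,0],[0,0,0],[0,0,0],[0,0,0],[0,0,0],[0,0,0],[0,0,0],[0,0,0],[0,0,0],[0,0,0]]}}

```text
time_s: 10.5
tcp_pos: [0.4354, 0.3087, 0.0957]
tool_rot: [180.0, 0.0, 180.0]
ft_force: [0.0, -0.1, -0.3]
finger_gap: 0.0007
```

Emit:
{"fn": "carry_out", "kwargs": {"dp": [[0,0,0],[0,0,0],[0,0,0],[0,0,0],[0,0,0],[0,0,0],[0,0,0],[0,0,0],[0,0,0],[0,0,0],[0,0,0],[0,0,0]], "angular": [[0,0,0],[0,0,0],[0,0,0],[0,0,0],[0,0,0],[0,0,0],[0,0,0],[0,0,0],[0,0,0],[0,0,0],[0,0,0],[0,0,0]]}}

```text
time_s: 12.0
tcp_pos: [0.4354, 0.3087, 0.0956]
tool_rot: [-180.0, -0.0, 180.0]
ft_force: [1.3, 0.5, 0.5]
finger_gap: 0.0009
```

```bash
python3 - <<'E'
from h import *
s=telemetry.get_state();print(s["time_s"],s["tcp_pos"],s["joints"],np.linalg.norm(s["ft_force"]))
save("wrist","w5")
w=cv2.imread("pics/w5.png");hsv=cv2.cvtColor(w,cv2.COLOR_BGR2HSV)
m=(cv2.inRange(hsv,(0,140,80),(8,255,255))|cv2.inRange(hsv,(165,140,80),(179,255,255)))
n,l,st,c=cv2.connectedComponentsWithStats(m)
for i in range(1,n):
    if st[i,4]>60: print(st[i],c[i],ray("wrist",*c[i],.06), proj("wrist",(.435,.308,.06)))
E
```

```text
12.0 [0.43540011 0.30870173 0.09562232] [ 2.98318931e+01  2.65727246e+00  1.03562342e+02  3.88813523e-04
  7.37817674e+01 -6.01262517e+01] 1.4406918863583438
[313 208  29  30 633] [326.9778831  222.58451817] [0.43006969 0.3104498  0.06      ] [322.86021478 230.4267045 ]
```

Emit:
{"fn": "carry_out", "kwargs": {"dp": [[0,0,4],[0,0,5],[0,0,5],[0,0,5],[0,0,5],[0,0,5],[0,0,5],[0,0,0],[0,0,-25],[0,0,-60],[0,0,-95],[0,0,-114]], "angular": [[0,0,0],[0,0,0],[0,0,0],[0,0,0],[0,0,0],[0,0,0],[0,0,0],[0,0,0],[0,0,0],[0,0,0],[0,0,0],[0,0,0]]}}

```text
time_s: 13.55
tcp_pos: [0.4363, 0.3092, 0.2122]
tool_rot: [179.9, 0.2, 180.0]
ft_force: [-0.3, 0.1, -0.2]
finger_gap: 0.0006
```

Emit:
{"fn": "carry_out", "kwargs": {"dp": [[0,-10,0],[-1,-35,0],[-1,-60,0],[-2,-85,0],[-2,-110,0],[-3,-135,0],[-3,-160,0],[-4,-185,0],[-5,-210,0],[-6,-235,0],[-6,-252,0],[-6,-259,0]], "angular": [[0,0,4],[0,0,12],[0,0,20],[0,0,28],[0,0,36],[0,0,45],[0,0,54],[0,0,63],[0,0,72],[0,0,80],[0,0,87],[0,0,90]]}}

```text
time_s: 15.05
tcp_pos: [0.441, 0.0489, 0.2093]
tool_rot: [-180.0, 0.0, 89.8]
ft_force: [1.2, 0.5, -0.3]
finger_gap: 0.0002
```

```bash
python3 - <<'E'
from h import *
s=telemetry.get_state();print(s["time_s"],s["tcp_pos"],s["tool_rot"],s["joints"])
save("wrist","w6");save("top","t6")
print(proj("wrist",(.441,-.084,.01)),[(d["position"],d["confidence"],proj("wrist",d["position"])) for d in viewer.spot_in("wrist","plate_strip")])
w=cv2.imread("pics/w6.png");hsv=cv2.cvtColor(w,cv2.COLOR_BGR2HSV)
m=cv2.inRange(hsv,(22,140,120),(36,255,255));n,l,st,c=cv2.connectedComponentsWithStats(m)
for i in range(1,n):
    if st[i,4]>200: print(st[i],c[i],ray("wrist",*c[i],.01))
cv2.imwrite("pics/c4.png",np.vstack([cv2.resize(w,(470,294)),cv2.resize(cv2.imread("pics/t6.png"),(470,294))]))
E
```

```text
15.05 [0.4409902  0.04894722 0.20926803] [-1.79963629e+02  1.36330060e-03  8.97898336e+01] [-2.91565053e-01 -1.72561862e+01  1.09566780e+02 -1.41608589e-03
  8.77257753e+01 -8.13415353e-02]
[324.62427076 290.80102137] [([0.5073, -0.0133, 0.0106], 0.83, array([385.6080851 , 232.76780805]))]
[303 222  19  16 201] [311.8159204  229.03482587] [ 0.42727208 -0.00930039  0.01      ]
```

View pics/c4.png

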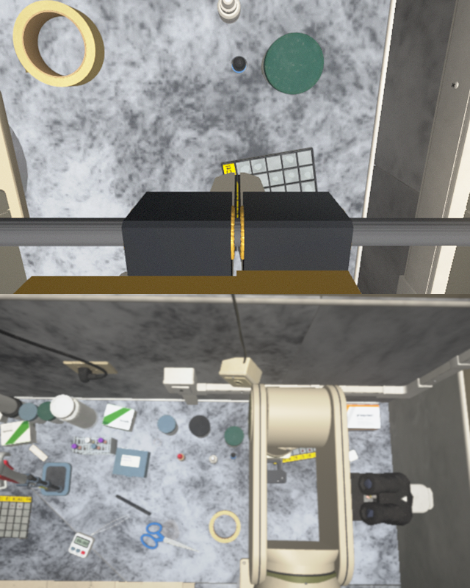

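Emit:
{"fn": "carry_out", "kwargs": {"dp": [[-10,0,0],[-30,0,0],[-50,0,0],[-70,0,0],[-90,0,0],[-110,0,0],[-125,0,0],[-134,0,0],[-134,0,15],[-134,0,35],[-134,0,55],[-134,0,60]], "angular": [[0,0,0],[0,0,0],[0,0,0],[0,0,0],[0,0,0],[0,0,0],[0,0,0],[0,0,0],[0,0,0],[0,0,0],[0,0,0],[0,0,0]]}}

```text
time_s: 16.7
tcp_pos: [0.4397, -0.0833, 0.1472]
tool_rot: [-179.8, -0.1, 90.0]
ft_force: [0.4, -0.1, 0.0]
finger_gap: 0.0001
```

```bash
python3 - <<'E'
from h import *
s=telemetry.get_state();print(s["time_s"],s["tcp_pos"],s["tool_rot"],s["joints"])
save("wrist","w7");save("scene","s7")
print(proj("wrist",(.441,-.085,.01)),proj("scene",(.441,-.085,.01)),proj("scene",s["tcp_pos"]))
w=cv2.imread("pics/w7.png");hsv=cv2.cvtColor(w,cv2.COLOR_BGR2HSV)
m=cv2.inRange(hsv,(22,140,120),(36,255,255));n,l,st,c=cv2.connectedComponentsWithStats(m)
for i in range(1,n):
    if st[i,4]>200: print(st[i],c[i],ray("wrist",*c[i],.01))
cv2.imwrite("pics/c5.png",np.vstack([cv2.resize(w,(470,294)),cv2.resize(cv2.imread("pics/s7.png"),(470,294))]))
E
```

```text
16.7 [ 0.43970846 -0.08331773  0.14721209] [-1.79802868e+02 -7.22909426e-02  9.00010474e+01] [-1.73075455e+01 -1.40913575e+01  1.13520154e+02  1.05023992e-02
  8.07809162e+01 -1.73104188e+01]
[325.77932284 189.90900543] [399.56630999 293.48518386] [406.79439748 233.34210343]
[ 299   93   45  145 2733] [321.13830955 164.09806074] [ 0.43695802 -0.0621945   0.01      ]
```

View pics/c5.png

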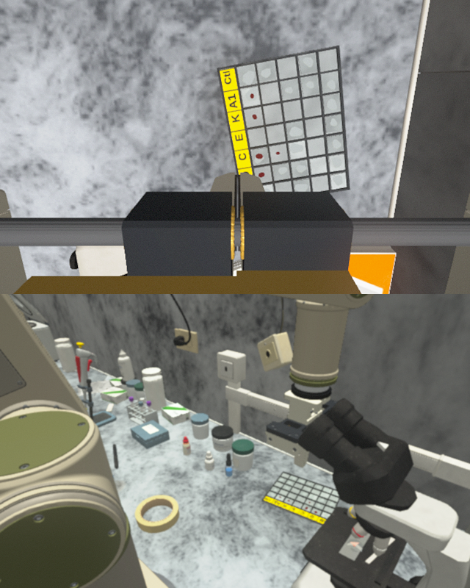

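Emit:
{"fn": "carry_out", "kwargs": {"dp": [[0,0,10],[0,0,25],[-1,1,40],[-1,1,55],[-1,1,70],[-1,1,85],[-1,1,97],[-1,1,105],[-1,1,109],[-1,1,109],[-1,1,109],[-1,1,109]], "angular": [[0,0,0],[0,0,0],[0,0,0],[0,0,0],[0,0,0],[0,0,0],[0,0,0],[0,0,0],[0,0,0],[0,0,0],[0,0,0],[0,0,0]]}}

```text
time_s: 18.3
tcp_pos: [0.4425, -0.0854, 0.0411]
tool_rot: [180.0, 0.0, 90.0]
ft_force: [-0.1, -0.2, 0.3]
finger_gap: 0.0007
```

Emit:
{"fn": "carry_out", "kwargs": {"dp": [[0,0,0],[0,0,0],[0,0,0],[0,0,0],[0,0,0],[0,0,0],[0,0,0],[0,0,0],[0,0,0],[0,0,0],[0,0,0],[0,0,0]], "angular": [[0,0,0],[0,0,0],[0,0,0],[0,0,0],[0,0,0],[0,0,0],[0,0,0],[0,0,0],[0,0,0],[0,0,0],[0,0,0],[0,0,0]]}}

```text
time_s: 19.8
tcp_pos: [0.4421, -0.0853, 0.0407]
tool_rot: [180.0, 0.0, 90.0]
ft_force: [-0.7, -0.4, -0.1]
finger_gap: 0.0003
```

```bash
python3 - <<'E'
from h import *
s=telemetry.get_state();print(s["time_s"],s["tcp_pos"],s["tool_rot"],np.linalg.norm(s["ft_force"]))
save("wrist","w8");save("scene","s8")
print(proj("wrist",(.441,-.085,.01)),proj("wrist",s["tcp_pos"]))
cv2.imwrite("pics/c6.png",np.vstack([cv2.resize(cv2.imread("pics/w8.png"),(470,294)),cv2.resize(cv2.imread("pics/s8.png")[150:350,200:520],(470,294))]))
E
```

```text
19.8 [ 0.44213053 -0.08532783  0.0406717 ] [1.79997513e+02 1.08891594e-03 8.99548969e+01] 0.7783165311948202
[324.06349445 229.51023894] [326.51139723 250.76402915]
```

View pics/c6.png

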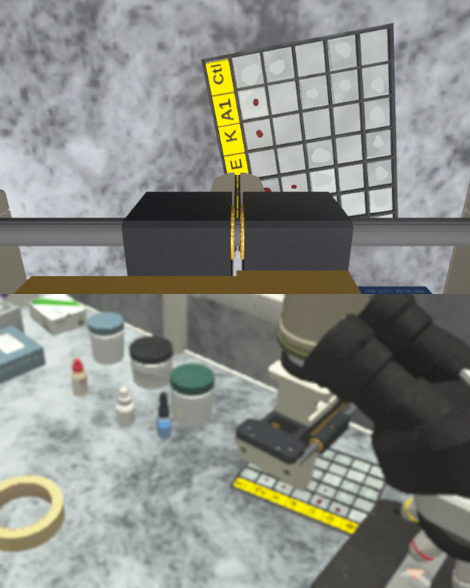

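```bash
python3 - <<'E'
from h import *
a=ray("wrist",(203+231)/2*1.3617,(60+55)/2*1.3617,.01);d=np.array([np.sin(np.radians(9.8)),-np.cos(np.radians(9.8))])
print(a, a[:2]+.086*d, ray("wrist",322.5,223,.01))
E
```

```text
[ 0.42604609 -0.00141098  0.01      ] [ 0.44068411 -0.08615606] [ 0.44009246 -0.08100703  0.01      ]
```

Emit:
{"fn": "carry_out", "kwargs": {"dp": [[1,0,3],[1,-1,6],[1,-1,7],[1,-1,7],[1,-1,7],[1,-1,7],[1,-1,7],[1,-1,7],[1,-1,7],[1,-1,7],[1,-1,7],[1,-1,7]], "angular": [[0,0,0],[0,0,0],[0,0,0],[0,0,0],[0,0,0],[0,0,0],[0,0,0],[0,0,0],[0,0,0],[0,0,0],[0,0,0],[0,0,0]]}}

```text
time_s: 21.4
tcp_pos: [0.4411, -0.0843, 0.0336]
tool_rot: [-180.0, 0.0, 90.0]
ft_force: [-0.6, 0.2, 0.4]
finger_gap: 0.0003
```

Emit:
{"fn": "carry_out", "kwargs": {"dp": [[0,0,0],[0,0,0],[0,0,0],[0,0,0],[0,0,0],[0,0,0],[0,0,0],[0,0,0],[0,0,0],[0,0,0],[0,0,0],[0,0,0]], "angular": [[0,0,0],[0,0,0],[0,0,0],[0,0,0],[0,0,0],[0,0,0],[0,0,0],[0,0,0],[0,0,0],[0,0,0],[0,0,0],[0,0,0]]}}

```text
time_s: 22.9
tcp_pos: [0.4411, -0.0843, 0.0336]
tool_rot: [180.0, 0.0, 90.0]
ft_force: [-1.2, 0.3, 0.2]
finger_gap: 0.0006
```

Both estimates of the strip's middle fall within 4 mm of the tool, so I'm handing in.

```bash
python3 -c "
from h import *
print(bot.hand_in())"
```

```text
the job is handed in; nothing more can be done
None
```

I pointed with closed fingers at the black lid, then the red cap, then the middle of the yellow strip. I held each for at least 2 s and handed in at about 23 s, still pointing at the strip. The hand-in gave no verdict.

| Target | Sideways offset from estimate | Fingertip height above it | Grasp point above it |
|---|---|---|---|
| Black lid | about 7 mm, set towards the robot on purpose for wall-rail clearance | 28 mm | about 47 mm |
| Red cap | about 1–6 mm | about 32 mm, then commanded 5 mm lower (not re-measured) | about 46–51 mm |
| Yellow strip | 2–4 mm | about 24 mm | about 43 mm |

- **Contact:** the measured wrist force stayed at about 1.4 N or less. That looks like sensor noise, and no contact or shifted object showed in the pictures. I did not re-measure object positions at the end.
- **Wrong jars and bottles:** between targets the arm travelled higher than the 70 mm limit over every jar and bottle in its path.
- **Disagreements:** the trained networks were sometimes a few centimetres off or confused the bottles, so I used my own colour and pixel measurements instead. Two wrist-camera estimates of the strip's middle differed by 5 mm along its length, and I pointed between them. The red-cap position from the wrist camera varied by about 5 mm, within tolerance.

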